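# Seat two glass slabs in a panel

### The job

Four thick glass slabs stand a little proud in the panel on the light table: with your fingertips gently press the round one fully home in its bed, then the triangular one, and draw your hand back clear. Leave the square and the oblong slabs standing as they are, do not pinch or pull any slab up, and do not disturb the jar, the pencil pot or the brass weight nearby.

Things in the scene. Friction and masses are not known exactly. Their poses are not given: they have to be found in the camera images.
- panel: Square panel lying fixed on the table, 248 x 248 x 26 mm: dark lead border 24 mm wide with small coloured glass inlays, around four flat grey 100 x 100 mm beds in a 2 x 2 pattern, one slab in each. Which slab sits in which bed differs from run to run. Its face is 26 mm above the table. Origin at the centre of its underside, x and y along its sides, z up.
- round_slab: Round slab, 68 mm diameter. Pale glass, 22 mm thick, slides only straight up or down. Origin at the centre of its top face, 33.5 to 37 mm above the table at the start; fully home 29 mm (3 mm above the panel's face), at a stop. The slab lies on a firm pad that gives about 1 mm per 8 N and springs back. 3 to 6 N slide it down and it stays where left.
- triangle_slab: Equilateral triangular slab, sides 80 mm; one corner 46 mm from its origin along +x, the opposite side 23 mm away along -x. Pale glass, 22 mm thick, slides only straight up or down. Origin at the centroid of its top face, 33.5 to 37 mm above the table at the start; fully home 29 mm (3 mm above the panel's face), at a stop. The slab lies on a firm pad that gives about 1 mm per 8 N and springs back. 3 to 6 N slide it down and it stays where left.
- square_slab: Square slab, 56 x 56 mm, to be left alone. Pale glass, 22 mm thick, slides only straight up or down. Origin at the centre of its top face, 33.5 to 37 mm above the table at the start; fully home 29 mm (3 mm above the panel's face), at a stop. The slab lies on a firm pad that gives about 1 mm per 8 N and springs back. 3 to 6 N slide it down and it stays where left.
- oblong_slab: Narrow oblong slab, 30 mm along its x and 70 mm along its y, to be left alone. Pale glass, 22 mm thick, slides only straight up or down. Origin at the centre of its top face, 33.5 to 37 mm above the table at the start; fully home 29 mm (3 mm above the panel's face), at a stop. The slab lies on a firm pad that gives about 1 mm per 8 N and springs back. 3 to 6 N slide it down and it stays where left.
- jar: Clear closed jar with a black lid, 60 mm diameter, 80 mm high, loose, standing beside the panel. Origin at the centre of its underside. To be left alone.
- pencil_pot: White pot of pencils, 68 mm diameter, 75 mm high, the pencils reaching to about 130 mm, loose, standing beside the panel. Origin at the centre of its underside. To be left alone.
- weight: Small brass weight with a knob on top, 42 mm diameter, 46 mm high, loose, standing beyond the panel. Origin at the centre of its underside. To be left alone.
Mind the look-alikes: they are no part of the job. Leave any pink look-alike of the part that bears triangle_slab alone. What is shaped like the part that bears round_slab but purple is not meant.

How it is judged:
On the way, in this order (a step that is already met when the one before it is completed fails the run):
1. the round slab is pressed home while the triangular one still stands proud (height (world z) of round_slab below 0.0308 m and height (world z) of triangle_slab above 0.032 m), for 0.1 s.
2. the triangular slab is pressed home (height (world z) of triangle_slab below 0.0308 m), for 0.1 s.
At the end, for the whole second after the job is handed in: The round and triangular slabs are home (top face no more than 30.8 mm above the table, within about 2 mm of fully home), the square and oblong slabs are within 2 mm of where they started, the jar, pot and weight stand upright within 10 mm of where they started (height (world z) of each of round_slab, triangle_slab below 0.0308 m and distance of each of square_slab, oblong_slab from where it was at the start of the episode below 0.002 m and distance of each of jar, pencil_pot, weight from where it was at the start of the episode below 0.01 m and angle between each of jar, pencil_pot, weight's own z axis and vertical below 0.1 rad); the robot touches nothing.
It fails at once if the round or the triangular slab is pulled up (top more than 39 mm above the table) (height (world z) of any of round_slab, triangle_slab above 0.039 m).
It fails at once if the square or the oblong slab is pushed or pulled by more than 2 mm (distance of any of square_slab, oblong_slab from where it was at the start of the episode above 0.002 m).
It fails at once if the round or the triangular slab is pressed with more than 40 N (contact force between anything else and round_slab above 40 N or contact force between anything else and triangle_slab above 40 N).
It fails at once if the jar, the pencil pot or the weight is shifted by more than 10 mm or tipped (distance of any of jar, pencil_pot, weight from where it was at the start of the episode above 0.01 m or angle between any of jar, pencil_pot, weight's own z axis and vertical above 0.2 rad).
It also fails if it takes over 42 s, if anything falls off the work surface, if the arm or the gripper's body presses on something with over 40 N, if the wrist force passes 120 N, or if a joint passes its speed limit or range.

### The arm

A 6-joint arm with a two-finger parallel gripper is mounted at the origin on the work surface. World frame = base frame: x ahead of the robot, y to its left, z up, the work surface at z = 0. Lengths are in m, angles in rad, forces in N, time in s.
With the tool pointing down it reaches from about 0.3 to 0.75 m from the base axis. Payload 8.5 kg.
Tool frame: the origin (TCP) lies at the very end of the fingers, on their centre line; the grasp point (between the pads) lies 19 mm behind it (manip.pinch_z is the distance from the TCP to the grasp point, in m); z points along the fingers, x is the direction in which the jaws open and shut, and the axes are right-handed (so a half turn about z gives the same grasp; the last joint's range is limited). The gripper opens to 85 mm and grips with 20 to 120 N. Pads are 22 mm wide; open, the fingers measure 114 mm over their backs; the gripper's body (76 mm by 85 mm) begins 54 mm behind the grasp point. The pads swing forward as they close: fully open they stand 13 mm farther back than shut.
Start: joints at [0.892, 0.381, 1.297, -0, 1.464, -0.215], TCP at [0.246, 0.492, 0.231] pointing down, gripper open.
Joint ranges: [-3.11, 3.11], [-0.89, 2.33], [0.22, 2.48], [-1.42, 4.56], [0.17, 2.85], [-2.88, 2.88]. Speed limits (rad/s): [2.39, 2.39, 3.14, 3.14, 3.14, 3.14].

### API

Orientations are given as a unit quaternion [w, x, y, z].
In Python, from plant import sensors, viewer, ticket, manip gives the robot as it stands. The module is installed in compiled form; this text tells all that it offers.
- The arm moves only by the tool play_rows, never from a script. Its arguments are lists of equal length, an entry for each row: "offset": the shift along the world's x, y, z in m, a list of three; "rotation": the turn, a rotation vector about the world's x, y, z in rad, a list of three; "gripper": the finger opening in m, from 0 to 0.0854. A call has 1 to 20 rows; each row shifts and turns the pose as measured when the row begins; what a row does not reach is not made up. A row lasts 1/8 s, in which the tool goes at most 62.5 mm and 10.7 degrees, less where a joint would pass 70% of its speed; a pose out of reach is approached as far as the arm can. A call with a gripper value outside its range is refused whole. The fingers move at their own pace and stop on an object; the grip force is fixed at half the most. Time passes only in rows, so rows that do not move let the fingers close. It gives the time, the measured TCP pose, the force and the opening at its end, in the units of the state.
- sensors.get_state(): the state, without advancing time (a new reading comes with each control period).
- viewer.grab_frame(name): name is "scene" or "top"; returns a dict with "pixels" (480x640x3 uint8, red, green, blue), "fx", "fy", "cx", "cy" (pixels), "k1" (the pictures are not rectified: a ray, as slopes to the right and down, at radius r is drawn at 1 + k1 r^2 times it, then the intrinsics apply), "view" (4x4, takes a point from world to camera coordinates). Camera axes: x right, y up, looking along -z (the intrinsics and any distortion apply to the point x, -y, -z); pixel columns grow to the right and rows downward; lengths in m; the calibration is good to about 2 mm. A picture is of the moment at which its call begins. There is no depth.
- ticket.sign_off(): hands the job in, once; it reports no verdict.
The state is a dict: "t": time; "q": joint angles; "joint_velocities": joint speeds; "tau": joint torques, N m; "position": TCP position; "ee_rot": TCP orientation; "wrist_force": force on the tool from outside, world axes, zero at the start; "ft_torque": the same for the moment, N m; "gripper_width": finger opening in m.
Only numpy, scipy, OpenCV 4.12 (cv2) and the standard library are available. Lean on these libraries where they do the work, as an engineer would, in place of code of your own. Each camera call takes 0.05 s, during which the arm holds its last target.

## Working session

There is one attempt and no reset: what is moved stays moved. The work goes in short steps, Python scripts to look and compute and a tool call to move; the robot and the scene stay as the last step left them, time stands still between calls to the robot, and variables do not carry over. Pictures are saved under pics/ and viewed, and the job is handed in when it is done.

Besides the shell and the picture viewer there is one more tool, called after "Emit:" by a JSON object that holds its "method" and its "body". play_rows: Moves the arm, as the interface text tells. Its arguments: {"type":"object","properties":{"offset":{"type":"array"},"rotation":{"type":"array"},"gripper":{"type":"array"}},"required":["offset","rotation","gripper"]}

```bash
mkdir -p pics; cat > h.py <<'E'
import numpy as np, cv2
from plant import sensors, viewer, ticket, manip
def grab(n,fn):
    f=viewer.grab_frame(n); cv2.imwrite('pics/'+fn+'.png',f['pixels'][:,:,::-1]); np.save('pics/'+fn+'.npy',f,allow_pickle=True); return f
def load(fn): return np.load('pics/'+fn+'.npy',allow_pickle=True).item()
def ray(f,u,v):
    K=np.array([[f['fx'],0,f['cx']],[0,f['fy'],f['cy']],[0,0,1.]])
    p=cv2.undistortPoints(np.array([[[u,v]]],float),K,np.array([f['k1'],0,0,0.]))[0,0]
    V=np.array(f['view']);R=V[:3,:3]
    return -R.T@V[:3,3], R.T@np.array([p[0],-p[1],-1])
def at(f,u,v,z):
    c,d=ray(f,u,v); return c+d*(z-c[2])/d[2]
E
python3 - <<'E'
from h import *
for n in ('scene','top'):
    f=grab(n,n+'0'); print(n,ray(f,320,240),f['k1'])
print(sensors.get_state())
E
```

```text
scene (array([ 1.37212364, -0.43808516,  0.87533313]), array([-0.65822824,  0.37494662, -0.65288883])) 0.06656739803592691
top (array([0.34860939, 0.0245206 , 1.45583929]), array([ 0.13809498, -0.01205616, -0.99041688])) -0.007297292149195298
{'t': 0.1, 'q': array([ 8.91743380e-01,  3.81142937e-01,  1.29816015e+00,  2.53195299e-05,
        1.46362535e+00, -2.15306452e-01]), 'joint_velocities': array([-0.00020506, -0.00248926, -0.00251145,  0.00087077, -0.00083539,
        0.00013791]), 'tau': array([ 3.85505642e-03, -4.49217725e+01, -2.31653774e+01, -2.29878879e-04,
        3.72018680e-03, -1.15868659e-05]), 'position': array([0.24584533, 0.49170019, 0.23077421]), 'ee_rot': array([ 2.09737111e-04,  8.50677327e-01,  5.25687776e-01, -6.34227582e-04]), 'wrist_force': array([-0.65560206,  0.29817061, -0.05620376]), 'ft_torque': array([-0.03403291, -0.00065408,  0.03254227]), 'gripper_width': 0.08528251297452978}
```

View pics/scene0.png

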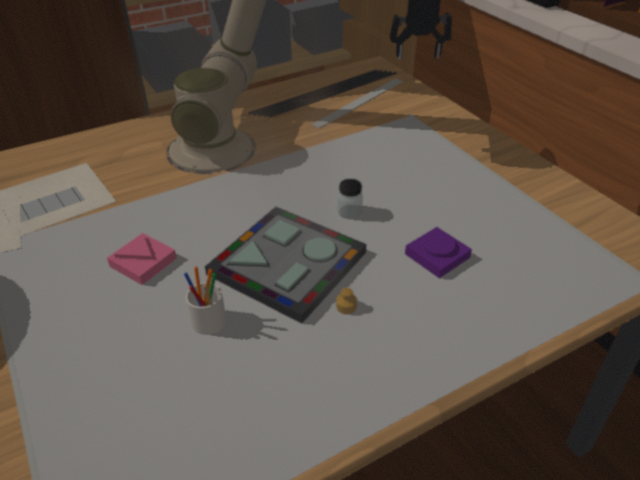

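View pics/top0.png

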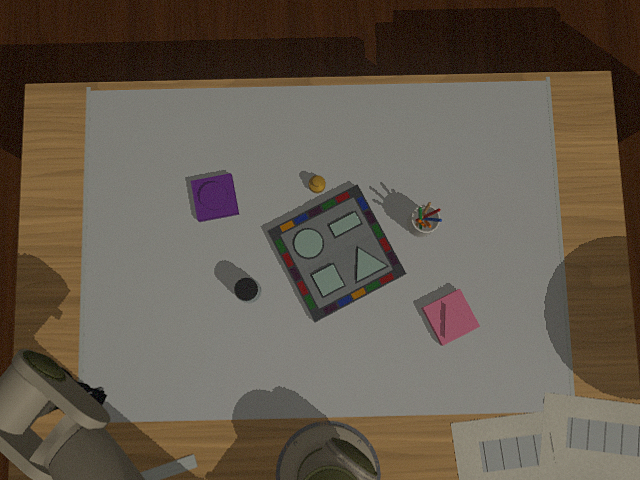

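The top view shows the panel centred near (336,253). The candidates are:
- **Round:** pale round slab in the panel at (308,243), and a purple look-alike at (215,197). The pale one in the panel is meant.
- **Triangular:** pale triangle in the panel at (369,265), and a pink look-alike at (450,317). The pale one in the panel is meant.

The square at (328,280) and the oblong at (344,224) stay as they are.

```bash
python3 - <<'E'
from h import *
f=load('top0');g=f['pixels'];hsv=cv2.cvtColor(g,cv2.COLOR_RGB2HSV)
for p in [(308,243),(369,268),(328,280),(344,224),(326,250)]: print(p,g[p[1],p[0]],hsv[p[1],p[0]])
cv2.imwrite('pics/crop0.png',cv2.resize(g[170:340,250:450,::-1],None,fx=4,fy=3.5,interpolation=cv2.INTER_CUBIC)[:600])
for n in('top0','scene0'):
    f=load(n);g=f['pixels'];hsv=cv2.cvtColor(g,cv2.COLOR_RGB2HSV)
    m=((hsv[:,:,1]>22)&(hsv[:,:,0]>60)&(hsv[:,:,0]<100)&(hsv[:,:,2]>110)).astype(np.uint8)
    cs,_=cv2.findContours(m,cv2.RETR_EXTERNAL,cv2.CHAIN_APPROX_NONE)
    for c in cs:
        a=cv2.contourArea(c)
        if a<150: continue
        M=cv2.moments(c);u,v=M['m10']/M['m00'],M['m01']/M['m00']
        w=np.float32([at(f,*p,.035)[:2] for p in c[:,0]])
        r=cv2.minAreaRect(w); tri=cv2.minEnclosingTriangle(w*1000)
        print(n,a,(u,v),at(f,u,v,.035),r, tri[0], tri[1].reshape(-1,2).round(0).tolist() if tri[1] is not None else'')
f=load('top0')
for nm,p,z in[('jar',(246,289),.08),('pot',(425,219),.075),('weight',(317,184),.04)]: print(nm,at(f,*p,z))
E
```

```text
(308, 243) [102 115 105] [ 67  29 115]
(369, 268) [ 99 116 101] [ 64  37 116]
(328, 280) [103 116 104] [ 62  29 116]
(344, 224) [100 119 105] [ 68  41 119]
(326, 250) [89 88 85] [23 11 89]
top0 467.5 (327.53725490196075, 279.7383244206773) [ 0.45108148 -0.00841131  0.035     ] ((0.4509028494358063, -0.008211284875869751), (0.05463544279336929, 0.05436163395643234), 26.664228439331055) 5303.41357421875 [[445.0, 64.0], [491.0, -27.0], [390.0, -58.0]]
top0 392.5 (366.6292993630573, 264.60976645435244) [ 0.48504823 -0.10241905  0.035     ] ((0.4937502443790436, -0.09828561544418335), (0.06362200528383255, 0.07596590369939804), 26.683137893676758) 2570.28125 [[483.0, -148.0], [448.0, -78.0], [524.0, -83.0]]
top0 515.0 (307.8711974110032, 243.0640776699029) [0.53996782 0.03642586 0.035     ] ((0.54020756483078, 0.0361274890601635), (0.06229563057422638, 0.06280095875263214), 88.71366119384766) 5167.75 [[573.0, 95.0], [570.0, -15.0], [477.0, 34.0]]
top0 285.5 (344.70811441914765, 224.12842965557502) [ 0.58389407 -0.05306385  0.035     ] ((0.5844975113868713, -0.053111687302589417), (0.02925
[... 582 characters left out ...]
3.8125 [[456.0, -86.0], [525.0, -90.0], [486.0, -148.0]]
scene0 349.5 (318.91511683357174, 247.4425369575584) [0.54490853 0.03031253 0.035     ] ((0.5447596907615662, 0.03059205785393715), (0.05592048913240433, 0.054977476596832275), 59.69568634033203) 4152.181640625 [[499.0, 58.0], [595.0, 62.0], [543.0, -27.0]]
scene0 286.5 (281.31704479348457, 230.521815008726) [ 0.45374942 -0.01347365  0.035     ] ((0.45335060358047485, -0.012645341455936432), (0.04893975704908371, 0.05146200582385063), 26.40262222290039) 4194.9599609375 [[454.0, -70.0], [411.0, 19.0], [505.0, 18.0]]
jar [0.4307495  0.18024439 0.08      ]
pot [ 0.58519967 -0.23898011  0.075     ]
weight [0.68283364 0.01130028 0.04      ]
```

View pics/crop0.png

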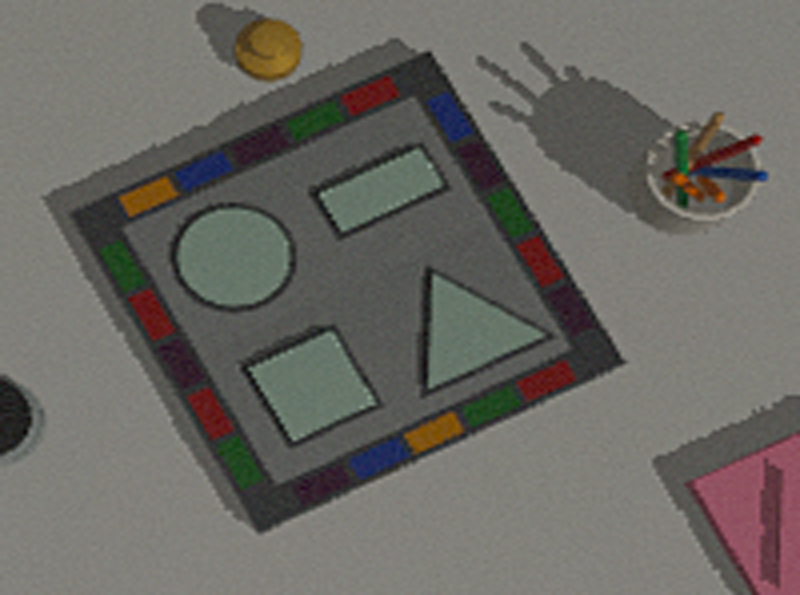

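The crop confirms both pale targets in the panel: round at crop (235,257), triangle at (475,335). I'll close the fingers and move over the round slab at (0.540, 0.036).

Emit:
{"method": "play_rows", "body": {"offset": [[0.0245,-0.038,0],[0.0245,-0.038,0],[0.0245,-0.038,0],[0.0245,-0.038,0],[0.0245,-0.038,0],[0.0245,-0.038,0],[0.0245,-0.038,0],[0.0245,-0.038,0],[0.0245,-0.038,0],[0.0245,-0.038,0],[0.0245,-0.038,0],[0.0245,-0.038,0],[0,0,0],[0,0,0]], "rotation": [[0,0,0],[0,0,0],[0,0,0],[0,0,0],[0,0,0],[0,0,0],[0,0,0],[0,0,0],[0,0,0],[0,0,0],[0,0,0],[0,0,0],[0,0,0],[0,0,0]], "gripper": [0,0,0,0,0,0,0,0,0,0,0,0,0,0]}}

```text
t: 1.85
position: [0.5448, 0.0197, 0.2261]
ee_rot: [-0.002, 0.85, 0.526, -0.005]
wrist_force: [0.5, -0.8, -0.7]
gripper_width: 0.0
```

Emit:
{"method": "play_rows", "body": {"offset": [[-0.004,0.016,-0.02],[0,0,-0.04],[0,0,-0.04],[0,0,-0.03],[0,0,-0.02],[0,0,0],[0,0,0]], "rotation": [[0,0,0],[0,0,0],[0,0,0],[0,0,0],[0,0,0],[0,0,0],[0,0,0]], "gripper": [0,0,0,0,0,0,0]}}

```text
t: 2.72
position: [0.5369, 0.0439, 0.0745]
ee_rot: [-0.001, 0.848, 0.53, -0.003]
wrist_force: [0.1, 0.2, 0.5]
gripper_width: -0.0001
```

```bash
python3 - <<'E'
from h import *
f=grab('scene','s1'); cv2.imwrite('pics/s1c.png',cv2.resize(f['pixels'][140:340,180:420,::-1],None,fx=3,fy=3,interpolation=cv2.INTER_CUBIC))
f=grab('top','t1'); cv2.imwrite('pics/t1c.png',cv2.resize(f['pixels'][170:340,250:450,::-1],None,fx=3.5,fy=3.5,interpolation=cv2.INTER_CUBIC))
s=sensors.get_state();print(s['t'],s['position'],s['wrist_force'])
E
```

```text
2.825 [0.53700501 0.04363983 0.07457269] [-0.55226288  0.61092954 -0.57339112]
```

View pics/s1c.png

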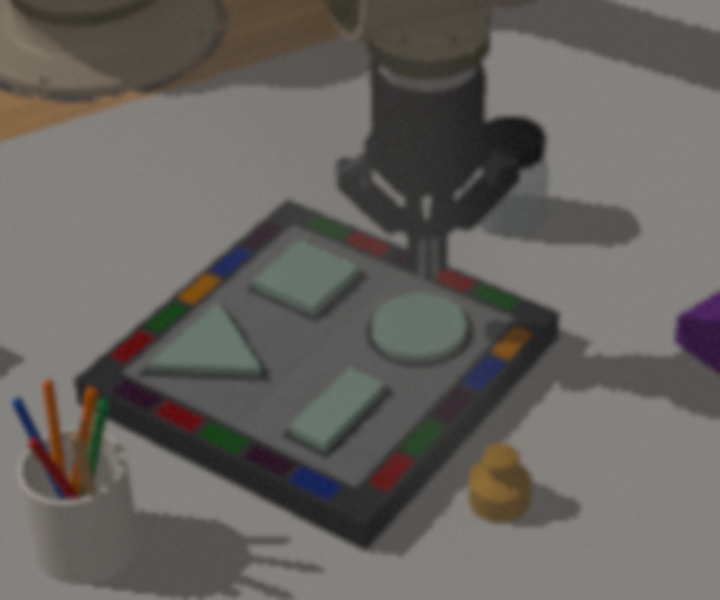

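View pics/t1c.png

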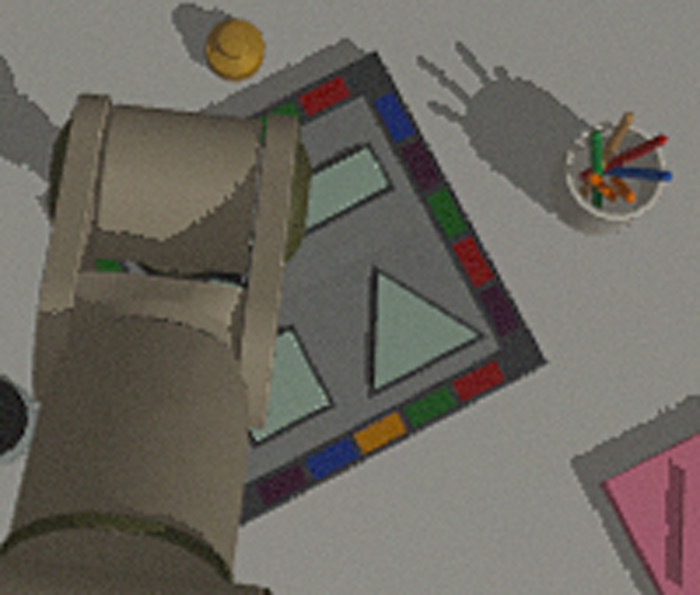

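Scene crop: the fingertips are above the round slab, at crop (427,275). Top crop: the arm hides the round slab, and the triangle is clear at (420,335). TCP is 3 mm off in x and 8 mm in y, so I'll check the tip against the calibration and centre.

```bash
python3 - <<'E'
from h import *
print(at(load('s1'),322.3,231.5,.0745))
E
```

```text
[0.5434164  0.03969853 0.0745    ]
```

Emit:
{"method": "play_rows", "body": {"offset": [[0.003,-0.007,-0.01],[0,0,-0.01],[0,0,0],[0,0,0]], "rotation": [[0,0,0],[0,0,0],[0,0,0],[0,0,0]], "gripper": [0,0,0,0]}}

```text
t: 3.32
position: [0.5406, 0.0359, 0.0541]
ee_rot: [-0.0, 0.848, 0.53, -0.003]
wrist_force: [-0.5, -0.1, 0.1]
gripper_width: 0.0002
```

Emit:
{"method": "play_rows", "body": {"offset": [[0,0,-0.005],[0,0,-0.005],[0,0,-0.003],[0,0,0],[0,0,0]], "rotation": [[0,0,0],[0,0,0],[0,0,0],[0,0,0],[0,0,0]], "gripper": [0,0,0,0,0]}}

```text
t: 3.95
position: [0.5407, 0.036, 0.0403]
ee_rot: [-0.0, 0.848, 0.53, -0.002]
wrist_force: [-0.3, 0.7, 0.2]
gripper_width: 0.0001
```

Emit:
{"method": "play_rows", "body": {"offset": [[0,0,-0.0015],[0,0,-0.0015],[0,0,-0.0015],[0,0,0]], "rotation": [[0,0,0],[0,0,0],[0,0,0],[0,0,0]], "gripper": [0,0,0,0]}}

```text
t: 4.45
position: [0.5408, 0.036, 0.0357]
ee_rot: [-0.0, 0.848, 0.53, -0.002]
wrist_force: [0.4, 0.2, 0.1]
gripper_width: -0.0
```

Emit:
{"method": "play_rows", "body": {"offset": [[0,0,-0.001],[0,0,-0.001],[0,0,-0.001],[0,0,0]], "rotation": [[0,0,0],[0,0,0],[0,0,0],[0,0,0]], "gripper": [0,0,0,0]}}

```text
t: 4.95
position: [0.5408, 0.036, 0.0329]
ee_rot: [-0.0, 0.848, 0.53, -0.002]
wrist_force: [-0.6, 0.6, 0.3]
gripper_width: -0.0002
```

Emit:
{"method": "play_rows", "body": {"offset": [[0,0,-0.001],[0,0,-0.001],[0,0,0]], "rotation": [[0,0,0],[0,0,0],[0,0,0]], "gripper": [0,0,0]}}

```text
t: 5.32
position: [0.5409, 0.036, 0.031]
ee_rot: [0.0, 0.848, 0.53, -0.002]
wrist_force: [-1.3, -1.1, 2.5]
gripper_width: -0.0001
```

Emit:
{"method": "play_rows", "body": {"offset": [[0,0,-0.001],[0,0,0]], "rotation": [[0,0,0],[0,0,0]], "gripper": [0,0]}}

```text
t: 5.58
position: [0.5408, 0.036, 0.0299]
ee_rot: [0.0, 0.848, 0.53, -0.002]
wrist_force: [-0.1, -0.0, 1.6]
gripper_width: 0.0002
```

Emit:
{"method": "play_rows", "body": {"offset": [[0,0,-0.001],[0,0,0]], "rotation": [[0,0,0],[0,0,0]], "gripper": [0,0]}}

```text
t: 5.82
position: [0.5409, 0.036, 0.0288]
ee_rot: [0.0, 0.848, 0.53, -0.002]
wrist_force: [-1.3, -0.6, 2.3]
gripper_width: -0.0
```

Emit:
{"method": "play_rows", "body": {"offset": [[0,0,-0.001],[0,0,0]], "rotation": [[0,0,0],[0,0,0]], "gripper": [0,0]}}

```text
t: 6.08
position: [0.5409, 0.036, 0.0281]
ee_rot: [0.0, 0.848, 0.53, -0.002]
wrist_force: [-1.7, 0.1, 5.4]
gripper_width: -0.0003
```

Emit:
{"method": "play_rows", "body": {"offset": [[0,0,-0.001],[0,0,0]], "rotation": [[0,0,0],[0,0,0]], "gripper": [0,0]}}

```text
t: 6.32
position: [0.5409, 0.036, 0.0279]
ee_rot: [0.0, 0.848, 0.53, -0.002]
wrist_force: [-2.4, -0.2, 6.3]
gripper_width: 0.0001
```

Emit:
{"method": "play_rows", "body": {"offset": [[0,0,-0.001],[0,0,0]], "rotation": [[0,0,0],[0,0,0]], "gripper": [0,0]}}

```text
t: 6.58
position: [0.5409, 0.036, 0.0279]
ee_rot: [0.001, 0.848, 0.53, -0.002]
wrist_force: [-2.8, 0.1, 7.3]
gripper_width: 0.0
```

Emit:
{"method": "play_rows", "body": {"offset": [[0,0,-0.001],[0,0,0]], "rotation": [[0,0,0],[0,0,0]], "gripper": [0,0]}}

```text
t: 6.82
position: [0.5409, 0.036, 0.0279]
ee_rot: [0.001, 0.848, 0.53, -0.001]
wrist_force: [-2.7, 0.2, 7.0]
gripper_width: 0.0001
```

Emit:
{"method": "play_rows", "body": {"offset": [[0,0,-0.002]], "rotation": [[0,0,0]], "gripper": [0]}}

```text
t: 6.95
position: [0.541, 0.036, 0.0267]
ee_rot: [0.001, 0.848, 0.53, -0.001]
wrist_force: [-3.9, 0.7, 15.7]
gripper_width: -0.0002
```

Emit:
{"method": "play_rows", "body": {"offset": [[0,0,-0.002]], "rotation": [[0,0,0]], "gripper": [0]}}

```text
t: 7.08
position: [0.541, 0.036, 0.026]
ee_rot: [0.001, 0.848, 0.53, -0.001]
wrist_force: [-8.7, 0.3, 30.9]
gripper_width: -0.0001
```

Emit:
{"method": "play_rows", "body": {"offset": [[0,0,-0.003]], "rotation": [[0,0,0]], "gripper": [0]}}

```text
t: 7.2
position: [0.5411, 0.036, 0.0259]
ee_rot: [0.002, 0.848, 0.531, -0.0]
wrist_force: [-14.4, 0.4, 47.9]
gripper_width: -0.0003
```

That last row read 47.9 N at the wrist, above the 40 N limit. I shouldn't have queued those presses without reading the force between them. I'll back off now.

Emit:
{"method": "play_rows", "body": {"offset": [[0,0,0.004],[0,0,0.01],[0,0,0.02],[0,0,0]], "rotation": [[0,0,0],[0,0,0],[0,0,0],[0,0,0]], "gripper": [0,0,0,0]}}

```text
t: 7.7
position: [0.5413, 0.036, 0.0617]
ee_rot: [0.002, 0.848, 0.531, -0.0]
wrist_force: [-1.0, 0.3, -0.3]
gripper_width: 0.0002
```

```bash
python3 - <<'E'
from h import *
f=grab('scene','s2'); cv2.imwrite('pics/s2c.png',cv2.resize(f['pixels'][200:310,200:380,::-1],None,fx=4.4,fy=4.4,interpolation=cv2.INTER_CUBIC))
a=load('scene0'); cv2.imwrite('pics/s0c.png',cv2.resize(a['pixels'][200:310,200:380,::-1],None,fx=4.4,fy=4.4,interpolation=cv2.INTER_CUBIC))
for g in(a,f):
    hsv=cv2.cvtColor(g['pixels'],cv2.COLOR_RGB2HSV)
    m=((hsv[:,:,1]>22)&(hsv[:,:,0]>60)&(hsv[:,:,0]<100)&(hsv[:,:,2]>100)).astype(np.uint8)
    for c in cv2.findContours(m,0,cv2.CHAIN_APPROX_NONE)[0]:
        if cv2.contourArea(c)>150:
            M=cv2.moments(c);print(M['m00'],M['m10']/M['m00'],M['m01']/M['m00'],c[:,0,1].max(),c[:,0,1].min())
s=sensors.get_state();print(s['t'],s['position'],s['wrist_force'])
E
```

```text
287.5 291.58086956521737 274.8672463768116 287 263
334.0 249.04391217564867 254.35379241516964 261 242
424.0 318.943003144654 247.9449685534591 257 238
342.5 281.2340632603406 230.95961070559608 241 221
297.0 291.317620650954 275.00448933782263 287 263
353.5 249.25836869401223 254.46110325318247 262 242
421.5 318.7856860419138 249.60458679319888 259 240
356.5 281.27068723702666 231.00561009817673 241 221
7.75 [0.54073634 0.03603021 0.06079723] [-1.28307233 -1.05832874 -0.16628991]
```

View pics/s2c.png

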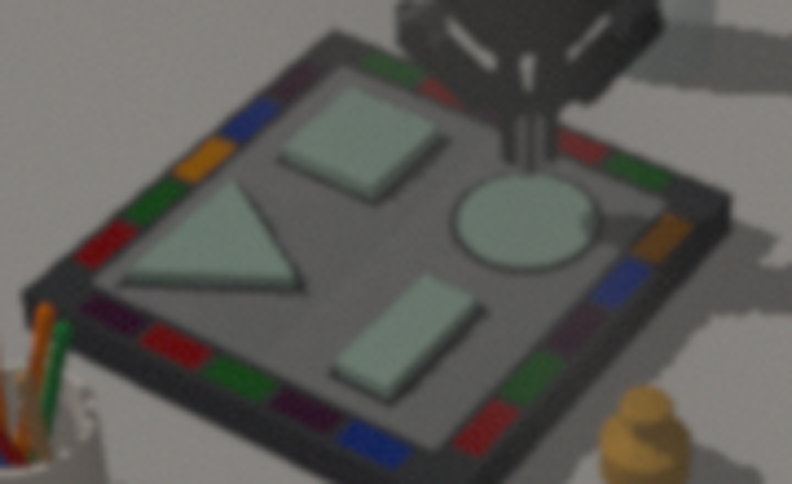

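View pics/s0c.png

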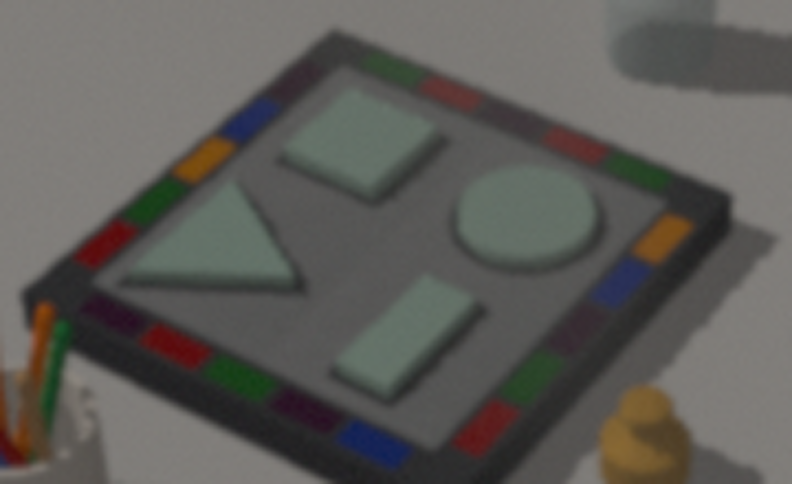

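Comparing the two crops, the round slab is lower: its top shifted by 1.7 px, about 4.5 mm, so it's home. The other three slabs haven't moved. Next is the triangle at (0.486, -0.103).

Emit:
{"method": "play_rows", "body": {"offset": [[-0.009,-0.022,0.002],[-0.009,-0.022,0],[-0.009,-0.022,0],[-0.009,-0.022,0],[-0.009,-0.022,0],[-0.006,-0.015,0],[0,0,0],[0,0,0]], "rotation": [[0,0,0],[0,0,0],[0,0,0],[0,0,0],[0,0,0],[0,0,0],[0,0,0],[0,0,0]], "gripper": [0,0,0,0,0,0,0,0]}}

```text
t: 8.75
position: [0.4859, -0.0912, 0.0566]
ee_rot: [-0.002, 0.847, 0.531, -0.004]
wrist_force: [-0.1, -0.0, -0.7]
gripper_width: 0.0002
```

Emit:
{"method": "play_rows", "body": {"offset": [[0,-0.006,0],[0,-0.006,-0.005],[0,0,-0.005],[0,0,-0.003],[0,0,0],[0,0,0]], "rotation": [[0,0,0],[0,0,0],[0,0,0],[0,0,0],[0,0,0],[0,0,0]], "gripper": [0,0,0,0,0,0]}}

```text
t: 9.5
position: [0.4862, -0.1026, 0.0423]
ee_rot: [-0.002, 0.847, 0.532, -0.004]
wrist_force: [-0.5, -0.4, -0.0]
gripper_width: 0.0
```

```bash
python3 - <<'E'
from h import *
f=grab('scene','s3'); cv2.imwrite('pics/s3c.png',cv2.resize(f['pixels'][200:310,200:380,::-1],None,fx=4.4,fy=4.4,interpolation=cv2.INTER_CUBIC))
s=sensors.get_state();print(s['t'],s['position'],s['wrist_force'])
E
```

```text
9.55 [ 0.48625644 -0.10259899  0.04231457] [0.27434231 0.29085763 0.17129432]
```

View pics/s3c.png

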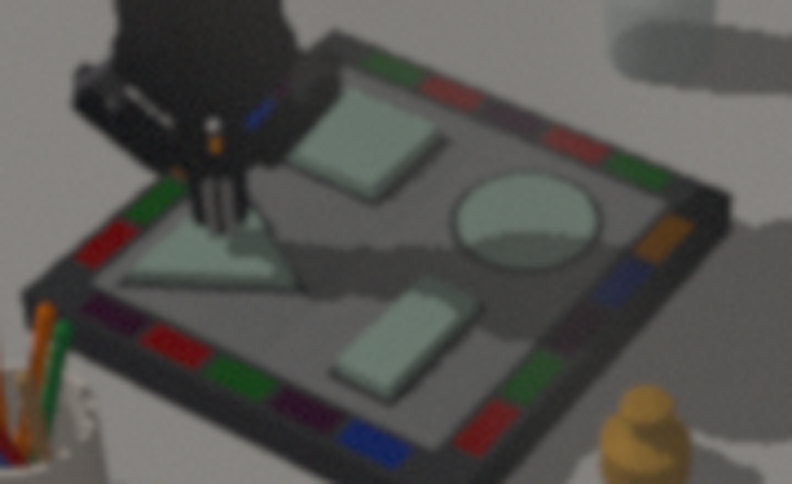

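The fingertips at crop (218,228) are over the middle of the triangle, whose centre is about (220,250). The round slab sits low. I'll press down in small steps, reading the force each time.

Emit:
{"method": "play_rows", "body": {"offset": [[0,0,-0.002],[0,0,-0.002],[0,0,-0.002],[0,0,0]], "rotation": [[0,0,0],[0,0,0],[0,0,0],[0,0,0]], "gripper": [0,0,0,0]}}

```text
t: 10.05
position: [0.4863, -0.1025, 0.0361]
ee_rot: [-0.002, 0.847, 0.532, -0.004]
wrist_force: [-0.7, 0.9, 0.4]
gripper_width: -0.0001
```

Emit:
{"method": "play_rows", "body": {"offset": [[0,0,-0.001],[0,0,-0.001],[0,0,-0.001],[0,0,0]], "rotation": [[0,0,0],[0,0,0],[0,0,0],[0,0,0]], "gripper": [0,0,0,0]}}

```text
t: 10.55
position: [0.4864, -0.1026, 0.0332]
ee_rot: [-0.002, 0.847, 0.532, -0.003]
wrist_force: [0.1, 0.8, 2.3]
gripper_width: 0.0004
```

Emit:
{"method": "play_rows", "body": {"offset": [[0,0,-0.001],[0,0,-0.001],[0,0,0]], "rotation": [[0,0,0],[0,0,0],[0,0,0]], "gripper": [0,0,0]}}

```text
t: 10.92
position: [0.4864, -0.1026, 0.0313]
ee_rot: [-0.002, 0.847, 0.532, -0.003]
wrist_force: [-1.5, 0.0, 1.9]
gripper_width: -0.0003
```

Emit:
{"method": "play_rows", "body": {"offset": [[0,0,-0.001],[0,0,-0.001],[0,0,0]], "rotation": [[0,0,0],[0,0,0],[0,0,0]], "gripper": [0,0,0]}}

```text
t: 11.3
position: [0.4864, -0.1026, 0.0292]
ee_rot: [-0.002, 0.847, 0.532, -0.003]
wrist_force: [-0.8, 0.7, 4.0]
gripper_width: -0.0
```

Emit:
{"method": "play_rows", "body": {"offset": [[0,0,-0.001],[0,0,0]], "rotation": [[0,0,0],[0,0,0]], "gripper": [0,0]}}

```text
t: 11.55
position: [0.4864, -0.1026, 0.0283]
ee_rot: [-0.002, 0.847, 0.532, -0.003]
wrist_force: [-1.2, 0.6, 5.9]
gripper_width: 0.0
```

Emit:
{"method": "play_rows", "body": {"offset": [[0,0,-0.001]], "rotation": [[0,0,0]], "gripper": [0]}}

```text
t: 11.68
position: [0.4864, -0.1026, 0.0275]
ee_rot: [-0.002, 0.847, 0.532, -0.003]
wrist_force: [-2.2, 0.8, 9.9]
gripper_width: 0.0002
```

Emit:
{"method": "play_rows", "body": {"offset": [[0,0,-0.001]], "rotation": [[0,0,0]], "gripper": [0]}}

```text
t: 11.8
position: [0.4865, -0.1026, 0.0271]
ee_rot: [-0.001, 0.847, 0.532, -0.003]
wrist_force: [-3.5, 0.9, 14.7]
gripper_width: -0.0003
```

14.7 N, and the force is climbing as it did on the round slab at its stop. I'll retreat straight up and check.

Emit:
{"method": "play_rows", "body": {"offset": [[0,0,0],[0,0,0.004],[0,0,0.01],[0,0,0.03],[0,0,0.04],[0,0,0.04],[-0.02,0.02,0.03],[-0.04,0.03,0],[-0.04,0.03,0],[-0.04,0.04,0],[-0.02,0.04,0],[0,0.04,0],[0,0.04,0],[0,0.03,0],[0,0,0],[0,0,0]], "rotation": [[0,0,0],[0,0,0],[0,0,0],[0,0,0],[0,0,0],[0,0,0],[0,0,0],[0,0,0],[0,0,0],[0,0,0],[0,0,0],[0,0,0],[0,0,0],[0,0,0],[0,0,0],[0,0,0]], "gripper": [0,0,0,0,0,0,0,0,0,0,0,0,0,0,0,0]}}

```text
t: 13.8
position: [0.3196, 0.1743, 0.191]
ee_rot: [0.001, 0.847, 0.531, -0.0]
wrist_force: [-0.4, 0.6, 0.6]
gripper_width: -0.0006
```

```bash
python3 - <<'E'
from h import *
f=grab('scene','s4'); cv2.imwrite('pics/s4c.png',cv2.resize(f['pixels'][170:340,180:400,::-1],None,fx=3.5,fy=3.5,interpolation=cv2.INTER_CUBIC))
grab('top','t4')
for n in('scene0','s4','top0','t4'):
    g=load(n);print(n)
    hsv=cv2.cvtColor(g['pixels'],cv2.COLOR_RGB2HSV)
    m=((hsv[:,:,1]>22)&(hsv[:,:,0]>60)&(hsv[:,:,0]<100)&(hsv[:,:,2]>100)).astype(np.uint8)
    for c in cv2.findContours(m,0,cv2.CHAIN_APPROX_NONE)[0]:
        if cv2.contourArea(c)>150:
            M=cv2.moments(c);print(M['m00'],np.round([M['m10']/M['m00'],M['m01']/M['m00']],2),c[:,0,1].max(),c[:,0,1].min())
s=sensors.get_state();print(s['t'],s['position'],s['wrist_force'])
E
```

```text
scene0
287.5 [291.58 274.87] 287 263
334.0 [249.04 254.35] 261 242
424.0 [318.94 247.94] 257 238
342.5 [281.23 230.96] 241 221
s4
290.5 [291.46 274.89] 287 263
331.5 [249.49 256.15] 263 244
425.0 [318.98 249.56] 259 240
345.5 [281.31 231.07] 241 221
top0
472.5 [327.52 279.67] 294 265
405.0 [366.58 264.59] 280 249
520.0 [307.89 243.07] 256 230
298.5 [344.7  224.07] 235 213
t4
482.5 [327.55 279.57] 295 265
390.5 [366.17 264.81] 280 249
524.5 [308.02 243.05] 257 230
280.0 [344.61 224.15] 235 213
13.9 [0.31968953 0.17403841 0.19094754] [ 0.22803795  0.13685977 -0.55796495]
```

View pics/s4c.png

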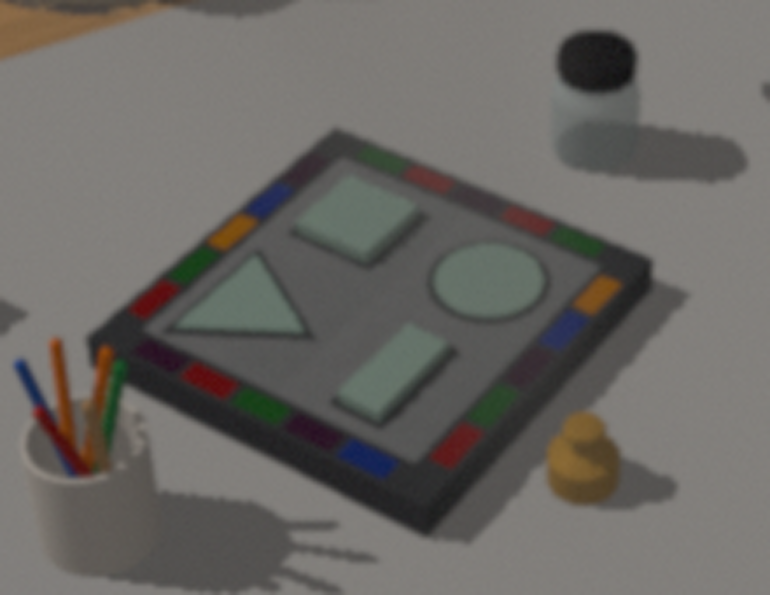

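Round and triangle now show only a thin rim, at crop (490,280) and (245,300). The square, oblong, jar, pot and weight look as they did at the start. Extrapolating the press force to zero puts both slab tops near 28.9 mm, which is home.

```bash
python3 -c "
from h import *
print(ticket.sign_off())"
```

```text
the job is handed in; nothing more can be done
None
```

I pressed the round slab home first, then the triangular one, with closed fingertips, then drew the hand back clear and handed the job in at about 14 s. However, I pressed the round slab too hard, and that may fail the run.

**Force on the round slab:** it was already at its stop with about 7 N on it. I then sent three more pressing steps without reading the force between them. The wrist read 15.7, 30.9 and then 47.9 N vertical (about 50 N in total). The last is above the 40 N limit on pressing a slab, so if the contact force was the same, the run fails on that rule. No verdict was reported. I pressed the triangle in small steps with each reading checked, and its peak was 14.7 N vertical.

**Last checks:**
- **Slabs pressed:** in the scene picture the round slab's top moved down 1.6 px (about 4.5 mm) and the triangle's 1.8 px (about 4.9 mm). Extrapolating the press force to zero puts both tops at about 28.9 mm, against 29 mm for fully home.
- **Slabs left alone:** the square and oblong slabs moved no more than about 0.1 px in either view.
- **Other objects:** the jar, pot and weight stand upright and look unmoved in the scene picture; I did not measure them.
- **Hand:** the tool is at z = 0.19 m, clear of everything, and the wrist force reads about zero.

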